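# Find the heavy side of a wheel

## Task

A sealed wheel on a stand is to be balanced: a weight is hidden somewhere inside it, and nothing outside shows where. First move the solder spool that stands under the crank handle well clear of the handle's sweep (leave it standing upright on the bench), then turn the wheel by its handle through at least one full turn, feel from the force it takes where its heavy side is, and bring the heavy side straight down (within about 20 degrees). Finish while still gripping the handle, with the wheel at rest and heavy side down; leave the other things on the bench alone.

Things in the scene. Friction and masses are not known exactly. Their poses are not given: they have to be found in the camera images.
- stand: Grey bearing stand, fixed. Base 100 x 130 x 10 mm, origin at the centre of its underside, z up; -x is its front, roughly towards the robot. On a level axis along its x, 105 mm above the bench, it carries an aluminium wheel 140 mm across, 30 mm thick, its flat sealed face 37 mm in front of the origin, with a crank handle on that face.
- wheel (a joint): Angle of the wheel, rad, many turns either way. At 0 the handle is level with the axis on the stand's -y side (right, seen from the robot); it grows clockwise seen from the robot: pi/2 handle at the bottom, pi left, 3 pi/2 top. It starts between -0.4 and 0.4. The value says nothing of the heavy side, which is at another angle to the handle every time.
- handle: Black crank handle, a round sleeve 18 mm in diameter, 68 mm long, parallel to the axis and 55 mm from it. It revolves freely on its pin, so it can be gripped firmly from above and led round a circle without turning the gripper. Origin at its middle, 60 mm in front of the wheel's face (it begins 26 mm from the face); only its position is of use.
- axis_front (a point): Point on the wheel's axis, 97 mm in front of the stand's origin, 105 mm above the bench: centre of the circle of radius 55 mm on which the handle's middle travels. Fixed to the stand, axes as the stand's.
- wheel_hub (a point): Hub of the wheel, at its face. A slug of about 0.5 kg is hidden in the wheel 45 mm from the axis; all else is balanced. Bearing drag (0.3 N m) just exceeds the slug's pull (0.2 to 0.28 N m), so it stays where left. The hand, moving, feels drag (5.5 N at the handle) plus the slug's pull along the path (0 with the slug at top or bottom, 4.5 N with it level); holding still, the pull alone, drag soon dying away.
- sweep_spot (a point): Point on the bench straight below axis_front.
- spool: Solder spool with green flanges, upright on the bench, 49 mm in diameter, 52 mm high, 0.22 kg, origin at the centre of its underside (its body is centred 3 mm to the -y side of the origin). It stands below the handle's circle, a little to the left (the stand's +y side), and blocks the handle and the fingers in the lower part of the turn.
- board: Green circuit board with components, 46 x 62 x 13 mm, left of the work; a bystander. Origin under its centre.
- cutters: Side cutters with teal grips, lying open, 122 x 83 x 15 mm, right of the work; a bystander. Origin under the centre.
- tape: Roll of black insulating tape, 55 x 53 x 19 mm, lying flat, left of the work; a bystander. Origin under its centre.
Mind the look-alikes: they are no part of the job. What is meant by the spool is not brown, and is the smaller of those in its own colour.

How it is judged:
By the outcome, as a careful person would: the job done as asked, in the order asked, and still so for the second after the job is handed in, while the arm keeps its last pose, push and grip.
It also fails if it takes over 72 s, if anything falls off the work surface, if the arm or the gripper's body presses on something with over 40 N, if the wrist force passes 120 N, or if a joint passes its speed limit or range.

## Robot

A 6-joint arm with a two-finger parallel gripper is mounted at the origin on a cart in front of the work surface, level with it; the furniture and walls round the work are solid. World frame = base frame: x ahead of the robot, y to its left, z up, the work surface at z = 0. Lengths are in m, angles in degrees, forces in N, time in s.
With the tool pointing down it reaches from about 0.35 to 0.875 m from the base axis. Payload 4.2 kg.
Tool frame: the origin (TCP) lies on the centre line of the jaws, within the pads' length; the fingertips stand 19 mm ahead of it and the grasp point (between the pads) is the TCP; z points along the fingers, y is the line along which they close (so a half turn about z gives the same grasp; the last joint's range is limited). The gripper opens to 87 mm and grips with 3 to 60 N. Pads are 19 mm wide; open, the fingers measure 117 mm over their backs; the gripper's body (75 mm by 190 mm) begins 51 mm behind the grasp point.
Start: joints at [14.817, 22.042, 0.453, 0, -68.411, -14.817], TCP at [0.625, 0, 0.242] pointing down, gripper open.
Joint ranges: [-179.83, 179.83], [-69.29, 118.12], [-61.27, 80.66], [-181.25, 117.63], [-171.15, -9.14], [-177.46, 177.46]. Speed limits (degrees/s): [159.86, 159.86, 180, 180, 180, 180].

## Interface

Orientations are given as a 3x3 rotation matrix whose columns are the frame's x, y, z axes.
In Python, from station import sense, capture, finish_job, search_frame, masks_of gives the robot as it stands.
- The arm moves only by the tool drive_tool, never from a script. Its argument "rows" is a list of rows, each a list of 7 numbers: the opening in per cent of the stroke, from 0 (shut) to 100 (fully open), then the shift along the world's x, y, z in mm, then the turn, a rotation vector about the world's x, y, z in rad. In form: [[fingers, dx, dy, dz, wx, wy, wz], ...]. A call has 1 to 5 rows; each row shifts and turns the commanded pose from where the row before left it; what a row does not reach is not made up. A row lasts 1/12 s, in which the tool goes at most 41.7 mm and 7.16 degrees, less where a joint would pass 70% of its speed; a pose out of reach is approached as far as the arm can. A call is refused whole if a number of a shift passes 41.7 or a number of a turn 0.125, either way. A call with a gripper value outside its range is refused whole. The fingers move at their own pace and stop on an object; the grip force is fixed at half the most. Time passes only in rows, so rows that do not move let the fingers close. It gives the time, the measured TCP pose, the force, the opening and the grip force at its end, in the units of the state.
- sense(): the state, without advancing time (a new reading comes with each control period).
- capture(name): name is "scene" or "side" or "wrist"; returns a dict with "frame" (400x640x3 uint8, red, green, blue), "z_map" (400x640 float32, m along the optical axis (not along the pixel's ray), 0 where there is no reading), "fx", "fy", "cx", "cy" (pixels), "R" (3x3) and "t" (3): a world point X has camera coordinates R X + t; the wrist camera has in their place "T_tool_cam" (4x4, takes a point from camera to tool coordinates, whose origin is the TCP and whose axes are the flange's). Camera axes: x right, y down, z forward; pixel columns grow to the right and rows downward; lengths in m; the calibration is good to about 2 mm. A picture is of the moment at which its call begins: read the wrist's pose just before it.
- finish_job(): hands the job in; it is judged then, once.
Trained networks look in a picture, given as the dict that the camera call returned (one of the last four; its "shot" number tells which), for a name from the list of things; names that differ only in an ending like _2 or _b are one class to them, and where a whole thing is asked for, a point or a joint stands for the part that bears it (a point fixed in the world has none). Each returns a list of dicts, best first, with "p" (0 to 1); they miss things now and then, are a little off and sometimes report something else, mostly with a low value. They report only what shows in the picture. A call takes as long as a camera call. They do not tell look-alikes from the thing itself.
- search_frame(label, picture): "xy" ([column, row] in pixels, amid what is visible of it).
- masks_of(label, picture): "region" (400x640 bool, what is visible of it) and "xy" ([column, row] in pixels, amid what is visible of it).
The state is a dict: "time_s": time; "joints": joint angles; "joint_velocities": joint speeds; "effort": joint torques, N m; "tcp_pos": TCP position; "ee_rot": TCP orientation; "wrist_force": force on the tool from outside, world axes, zero at the start; "moment": the same for the moment, N m; "gripper_width": opening from 0.0 (shut) to 1.0 (fully open); "gripper_force": force on a finger pad.
Only numpy, scipy, OpenCV 4.12 (cv2) and the standard library are available. Lean on these libraries where they do the work, as an engineer would, in place of code of your own. Each camera call takes 0.05 s, during which the arm holds its last target. There are 200 camera calls.

## Working session

There is one attempt and no reset: what is moved stays moved. The work goes in short steps, Python scripts to look and compute and a tool call to move; the robot and the scene stay as the last step left them, time stands still between calls to the robot, and variables do not carry over. Pictures are saved under pics/ and viewed, at most 10 in all, crops included, and the job is handed in when it is done.

Besides the shell and the picture viewer there is one more tool, called after ">>>" by a JSON object that holds its "fn" and its "kwargs". drive_tool: Moves the arm, as the interface text tells. Its arguments: {"type":"object","properties":{"rows":{"type":"array"}},"required":["rows"]}

```bash
mkdir -p pics; cat > h.py <<'E'
import numpy as np, cv2
from station import sense, capture, finish_job, search_frame, masks_of
def world(p,mask=None,px=None):
    if mask is None: v,u=np.array([px[1]]),np.array([px[0]])
    else: v,u=np.nonzero(mask)
    v=v.astype(int);u=u.astype(int)
    z=p["z_map"][v,u]; k=z>0; u,v,z=u[k],v[k],z[k]
    c=np.stack([(u-p["cx"])*z/p["fx"],(v-p["cy"])*z/p["fy"],z],1)
    if "R" in p: return (c-np.asarray(p["t"]))@np.asarray(p["R"])
    T=np.asarray(p["T_tool_cam"]); s=sense(); c=c@T[:3,:3].T+T[:3,3]
    return c@np.asarray(s["ee_rot"]).T+np.asarray(s["tcp_pos"])
def save(p,n): cv2.imwrite("pics/"+n+".png",p["frame"][:,:,::-1])
E
python3 - <<'E'
from h import *
for c in ("scene","side"):
    p=capture(c); save(p,c+"1")
    for l in ("spool","handle","stand","board","cutters","tape","wheel_hub"):
        for d in masks_of(l,p)[:4]:
            w=world(p,d["region"])
            if len(w): print(c,l,round(d["p"],2),np.round(d["xy"]),d["region"].sum(),np.round(np.percentile(w,[2,50,98],axis=0),3).tolist())
s=sense();print(s["tcp_pos"],s["ee_rot"],s["wrist_force"],s["time_s"])
E
```

```text
scene spool 0.75 [317. 232.] 696 [[0.447, -0.208, 0.001], [0.463, -0.185, 0.053], [0.556, -0.117, 0.074]]
scene spool 0.68 [361. 242.] 361 [[0.497, -0.303, 0.001], [0.508, -0.286, 0.039], [0.538, -0.26, 0.053]]
scene spool 0.61 [372. 283.] 470 [[0.386, -0.398, 0.0], [0.398, -0.381, 0.042], [0.451, -0.357, 0.053]]
scene spool 0.38 [382. 215.] 2478 [[0.528, -0.369, 0.001], [0.6, -0.311, 0.103], [0.686, -0.24, 0.173]]
scene handle 0.6 [394. 216.] 88 [[0.515, -0.371, 0.129], [0.547, -0.364, 0.134], [0.575, -0.353, 0.136]]
scene handle 0.23 [383. 212.] 2341 [[0.527, -0.369, 0.007], [0.6, -0.31, 0.104], [0.662, -0.241, 0.173]]
scene stand 0.59 [381. 212.] 2307 [[0.526, -0.368, 0.007], [0.6, -0.311, 0.106], [0.657, -0.244, 0.173]]
scene board 0.54 [229. 221.] 191 [[0.415, 0.102, -0.002], [0.446, 0.134, 0.001], [0.478, 0.162, 0.01]]
scene tape 0.79 [266. 232.] 228 [[0.412, -0.035, -0.001], [0.435, -0.009, 0.013], [0.46, 0.013, 0.02]]
scene wheel_hub 0.55 [382. 203.] 1822 [[0.521, -0.369, 0.042], [0.599, -0.307, 0.126], [0.635, -0.24, 0.174]]
side spool 0.9 [296. 236.] 994 [[0.45, -0.211, -0.
[... 435 characters left out ...]
328, 0.115], [0.684, -0.25, 0.173]]
side board 0.66 [244. 178.] 204 [[0.417, 0.102, -0.004], [0.447, 0.131, 0.001], [0.473, 0.159, 0.01]]
side cutters 0.65 [422. 317.] 694 [[0.586, -0.494, 0.001], [0.651, -0.463, 0.009], [0.693, -0.395, 0.013]]
side tape 0.59 [259. 206.] 253 [[0.416, -0.036, -0.003], [0.44, -0.015, 0.013], [0.463, 0.012, 0.019]]
side wheel_hub 0.67 [376. 234.] 2296 [[0.525, -0.372, 0.051], [0.604, -0.329, 0.132], [0.635, -0.248, 0.173]]
[6.24988336e-01 2.18668989e-05 2.41567280e-01] [[-3.35580357e-05 -9.99999998e-01  6.10662969e-05]
 [-9.99999999e-01  3.35591841e-05  1.88051505e-05]
 [-1.88071998e-05 -6.10656658e-05 -9.99999998e-01]] [ 0.4653364  -0.18078858 -1.37223188] 0.8
```

View pics/scene1.png

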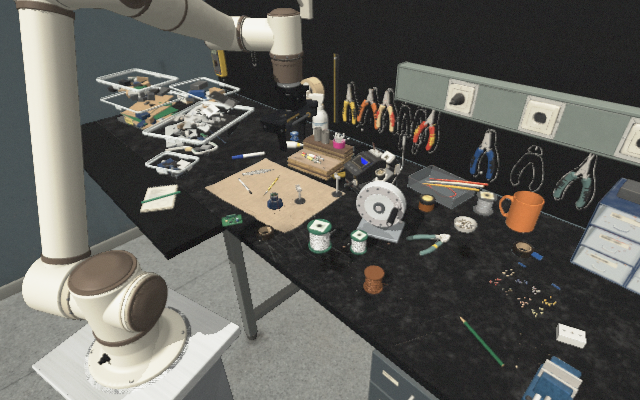

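View pics/side1.png

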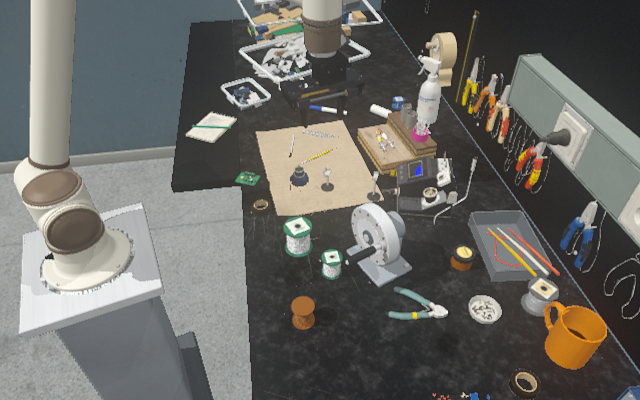

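Spool candidates in scene1: the large green at (318,235), the small green at (359,242) and the brown at (373,280). The small green one fits: it isn't brown, it's the smaller of the two green ones, and it stands under the handle. I'll confirm with a crop and fit the wheel's face.

```bash
python3 - <<'E'
from h import *
rng=np.random.default_rng(0)
for c in ("scene","side"):
    p=capture(c)
    if c=="side":
        f=p["frame"][190:350,250:450,::-1]; cv2.imwrite("pics/crop1.png",cv2.resize(f,None,fx=4,fy=4,interpolation=cv2.INTER_CUBIC)[:600])
    d=masks_of("wheel_hub",p)[0]; w=world(p,d["region"])
    # vertical plane ransac
    best=(0,)
    for _ in range(500):
        a=w[rng.choice(len(w),3,False)]; n=np.cross(a[1]-a[0],a[2]-a[0]); l=np.linalg.norm(n)
        if l<1e-5: continue
        n/=l
        if abs(n[2])>.1: continue
        k=abs((w-a[0])@n)<.002
        if k.sum()>best[0]: best=(k.sum(),k)
    q=w[best[1]]; m=q.mean(0); n=np.linalg.svd(q-m,full_matrices=False)[2][2]; n*=np.sign(n[0])
    h=np.cross([0,0,1],n); u=(q-m)@h; z=q[:,2]
    hull=cv2.convexHull(np.stack([u,z],1).astype(np.float32)); ctr,r=cv2.minEnclosingCircle(hull)
    C=m+h*ctr[0]; C[2]=ctr[1]
    print(c,"face n",np.round(n,3),"yaw",np.degrees(np.arctan2(n[1],n[0])),len(q),"centre",np.round(C,4),"r",r, "axis_front",C-.06*n)
    hd=masks_of("handle",p)[0]; hw=world(p,hd["region"]); hm=hw.mean(0); hv=np.linalg.svd(hw-hm,full_matrices=False)[2][0]
    print(" handle",hd["p"],np.round(hm,4),"dir",np.round(hv*np.sign(hv[0]),3),np.round(np.percentile(hw,[2,98],axis=0),3).tolist())
    for d in masks_of("spool",p)[:4]:
        w=world(p,d["region"]); t=w[(w[:,2]>.049)&(w[:,2]<.055)]
        if len(t)>10:
            cc,r=cv2.minEnclosingCircle(t[:,:2].astype(np.float32)); print(" spool",d["xy"],len(t),np.round(cc,4),r,t[:,2].mean())
E
```

```text
scene face n [ 0.991  0.131 -0.002] yaw 7.501471528590544 967 centre [ 0.599  -0.3029  0.1064] r 0.07037131488323212 axis_front [ 0.53947142 -0.31076161  0.1065516 ]
 handle 0.46 [ 0.547  -0.3626  0.1305] dir [ 0.953  0.203 -0.225] [[0.514, -0.373, 0.09], [0.605, -0.34, 0.137]]
 spool [372.9, 280.9] 221 [ 0.4086 -0.3756] 0.025459319353103638 0.05123992037828313
 spool [318.3, 231.1] 34 [ 0.4726 -0.179 ] 0.0274966973811388 0.051683393283854975
 spool [359.9, 244.3] 126 [ 0.5172 -0.283 ] 0.023733356967568398 0.05141933566208293
side face n [ 0.99   0.142 -0.006] yaw 8.192459015318809 1041 centre [ 0.6015 -0.3043  0.1064] r 0.07076160609722137 axis_front [ 0.54216138 -0.31282971  0.10679353]
 handle 0.82 [ 0.5566 -0.3538  0.1152] dir [ 0.382  0.584 -0.716] [[0.517, -0.375, 0.0], [0.605, -0.26, 0.136]]
 spool [296.8, 236.0] 38 [ 0.479  -0.1858] 0.026447344571352005 0.051666030544599555
 spool [330.8, 266.0] 211 [ 0.5232 -0.2833] 0.02522679977118969 0.05069539539252447
 spool [377.9, 244.7] 32 [ 0.6336 -0.2977] 0.05354419723153114 0.05220698319887054
```

View pics/crop1.png

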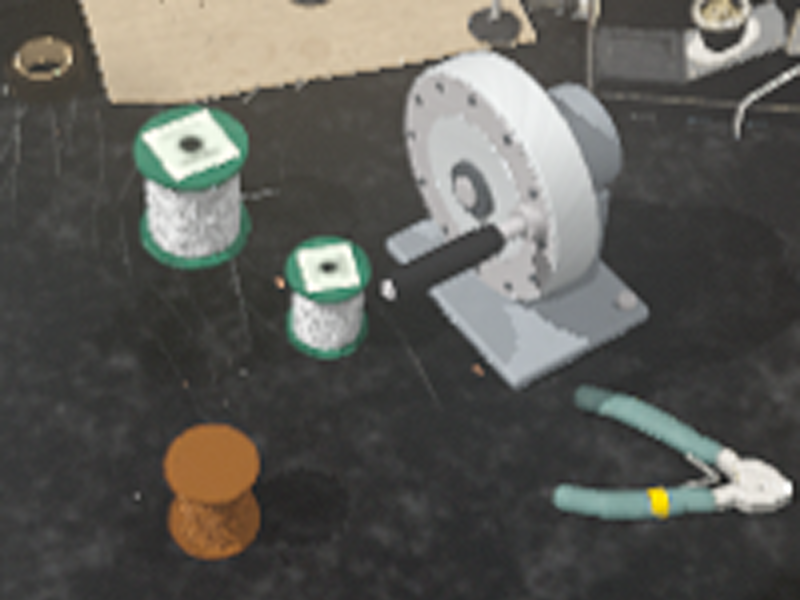

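The crop confirms it: the small green-flanged spool at side px (331,265) is the target. The big green one is at (296,236) and the brown one at (302,311). The handle is level to slightly up on the right. To clear both the handle and the wheel, I'll grip with the jaw line about 58° from x and the body leaned 15° back.

>>> {"fn": "drive_tool", "kwargs": {"rows": [[100,-12,-31,0,0,0,0.112],[100,-12,-31,0,0,0,0.112],[100,-12,-31,0,0,0,0.112],[100,-12,-31,0,0,0,0.112],[100,-12,-31,0,0,0,0.112]]}}

```text
time_s: 1.62
tcp_pos: [0.5643, -0.1562, 0.2417]
ee_rot: [[0.536, -0.844, 0.0], [-0.844, -0.536, -0.0], [0.0, -0.0, -1.0]]
wrist_force: [-0.1, -0.5, -0.1]
gripper_width: 0.999
gripper_force: 0.0
```

>>> {"fn": "drive_tool", "kwargs": {"rows": [[100,-12,-32,0,0,0,0.112],[100,-11,-32,0,0,0,0.112],[100,-11,-32,0,0,0,0.112],[100,-11,-32,0,0,0,0.112],[100,0,0,0,-0.046,-0.073,0]]}}

```text
time_s: 2.03
tcp_pos: [0.5203, -0.2887, 0.2409]
ee_rot: [[0.842, -0.535, 0.073], [-0.532, -0.845, -0.048], [0.088, 0.002, -0.996]]
wrist_force: [1.4, 0.6, -0.2]
gripper_width: 0.999
gripper_force: 0.0
```

>>> {"fn": "drive_tool", "kwargs": {"rows": [[100,0,0,0,-0.046,-0.073,0],[100,0,0,0,-0.046,-0.073,0],[100,0,0,0,0,0,0],[100,0,0,0,0,0,0]]}}

```text
time_s: 2.37
tcp_pos: [0.5189, -0.2826, 0.2417]
ee_rot: [[0.818, -0.533, 0.215], [-0.515, -0.846, -0.136], [0.254, 0.0, -0.967]]
wrist_force: [0.4, 0.3, 1.0]
gripper_width: 0.999
gripper_force: 0.0
```

```bash
python3 - <<'E'
from h import *
s=sense();print(s["tcp_pos"],np.round(s["ee_rot"],3).tolist(),s["joints"],s["wrist_force"],s["time_s"])
p=capture("wrist"); save(p,"w1")
for l in ("spool","handle"):
  for d in masks_of(l,p)[:4]:
    w=world(p,d["region"]);t=w[(w[:,2]>.047)&(w[:,2]<.056)]
    print(l,d["p"],d["xy"],np.round(np.percentile(w,[2,50,98],axis=0),3).tolist())
    if len(t)>10: print(cv2.minEnclosingCircle(t[:,:2].astype(np.float32)),np.median(t[:,2]))
E
```

```text
[ 0.51893748 -0.28263307  0.2417002 ] [[0.818, -0.533, 0.215], [-0.515, -0.846, -0.136], [0.254, 0.0, -0.967]] [-10.24465267  12.02979366 -18.0760446    7.56358393 -46.44979746
  63.46658148] [0.38093857 0.30893    1.02432438] 2.3667
spool 0.94 [316.9, 226.2] [[0.503, -0.302, 0.004], [0.525, -0.281, 0.051], [0.547, -0.259, 0.053]]
((0.5250926613807678, -0.28050491213798523), 0.02427181601524353) 0.0512139516285027
spool 0.79 [448.9, 251.3] [[0.398, -0.399, 0.001], [0.422, -0.386, 0.05], [0.438, -0.372, 0.053]]
((0.4171280264854431, -0.38192716240882874), 0.02303500473499298) 0.05073781655054975
spool 0.69 [254.7, 319.2] [[0.453, -0.206, 0.003], [0.477, -0.174, 0.072], [0.512, -0.146, 0.074]]
handle 0.58 [379.3, 159.4] [[0.52, -0.373, 0.125], [0.552, -0.36, 0.134], [0.584, -0.351, 0.136]]
```

View pics/w1.png

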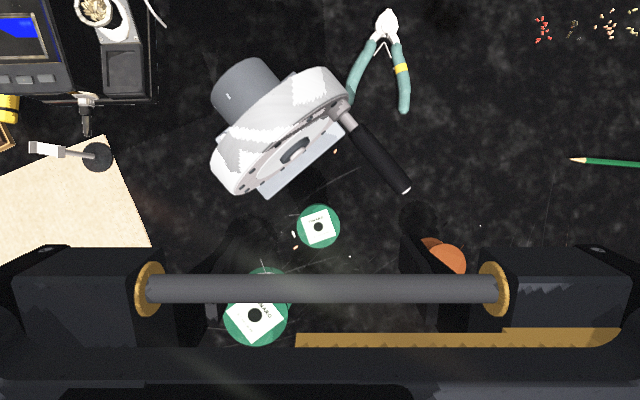

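The picture shows the target spool at (318,227) between the jaws. The big spool is at (255,315) and the handle at (380,160), outside the body's path. Going down.

>>> {"fn": "drive_tool", "kwargs": {"rows": [[100,1,1,-30,0,0,0],[100,1,0,-30,0,0,0],[100,1,0,-30,0,0,0],[100,0,0,-30,0,0,0],[100,0,0,0,0,0,0]]}}

```text
time_s: 2.93
tcp_pos: [0.52, -0.2814, 0.1151]
ee_rot: [[0.82, -0.535, 0.204], [-0.518, -0.845, -0.134], [0.244, 0.004, -0.97]]
wrist_force: [-0.8, 0.2, -0.9]
gripper_width: 1.003
gripper_force: 0.0
```

>>> {"fn": "drive_tool", "kwargs": {"rows": [[100,0,0,-20,0,0,0],[100,0,0,-20,0,0,0],[100,0,0,-20,0,0,0],[100,0,0,-16,0,0,0],[100,0,0,0,0,0,0]]}}

```text
time_s: 3.35
tcp_pos: [0.5224, -0.2823, 0.0436]
ee_rot: [[0.819, -0.534, 0.212], [-0.516, -0.846, -0.136], [0.252, 0.003, -0.968]]
wrist_force: [-1.2, 0.2, -0.8]
gripper_width: 0.995
gripper_force: 0.0
```

>>> {"fn": "drive_tool", "kwargs": {"rows": [[0,0,0,0,0,0,0],[0,0,0,0,0,0,0],[0,0,0,0,0,0,0],[0,0,0,0,0,0,0],[0,0,0,0,0,0,0]]}}

```text
time_s: 3.77
tcp_pos: [0.5238, -0.2821, 0.0468]
ee_rot: [[0.817, -0.533, 0.219], [-0.516, -0.846, -0.137], [0.258, -0.001, -0.966]]
wrist_force: [0.6, 0.5, 0.5]
gripper_width: 0.705
gripper_force: 0.0
```

>>> {"fn": "drive_tool", "kwargs": {"rows": [[0,0,0,0,0,0,0],[0,0,0,0,0,0,0],[0,0,0,0,0,0,0],[0,0,0,0,0,0,0]]}}

```text
time_s: 4.1
tcp_pos: [0.5234, -0.282, 0.0461]
ee_rot: [[0.817, -0.533, 0.218], [-0.515, -0.846, -0.137], [0.257, -0.0, -0.966]]
wrist_force: [-0.3, 1.7, 3.2]
gripper_width: 0.554
gripper_force: 30.0
```

>>> {"fn": "drive_tool", "kwargs": {"rows": [[0,0,0,15,0,0,0],[0,0,0,30,0,0,0],[0,0,0,35,0,0,0],[0,0,0,35,0,0,0],[0,0,0,35,0,0,0]]}}

```text
time_s: 4.52
tcp_pos: [0.5219, -0.2815, 0.1959]
ee_rot: [[0.818, -0.534, 0.214], [-0.516, -0.846, -0.135], [0.253, 0.0, -0.968]]
wrist_force: [0.9, -0.5, -2.2]
gripper_width: 0.548
gripper_force: 30.0
```

>>> {"fn": "drive_tool", "kwargs": {"rows": [[0,0,0,20,0,0,0],[0,0,0,0,0,0,0],[0,-7,-33,0,0,0,0],[0,-7,-33,0,0,0,0],[0,-7,-33,0,0,0,0]]}}

```text
time_s: 4.93
tcp_pos: [0.5006, -0.3808, 0.2134]
ee_rot: [[0.819, -0.532, 0.213], [-0.515, -0.846, -0.134], [0.252, -0.0, -0.968]]
wrist_force: [0.2, -0.2, -1.9]
gripper_width: 0.546
gripper_force: 30.0
```

>>> {"fn": "drive_tool", "kwargs": {"rows": [[0,-7,-33,0,0,0,0],[0,-7,-33,0,0,0,0],[0,-8,-33,0,0,0,0],[0,0,0,0,0,0,0],[0,0,0,0,0,0,0]]}}

```text
time_s: 5.35
tcp_pos: [0.478, -0.4808, 0.2122]
ee_rot: [[0.817, -0.537, 0.212], [-0.52, -0.844, -0.134], [0.251, -0.001, -0.968]]
wrist_force: [0.1, -0.1, -3.3]
gripper_width: 0.551
gripper_force: 30.0
```

>>> {"fn": "drive_tool", "kwargs": {"rows": [[0,0,0,-30,0,0,0],[0,0,0,-30,0,0,0],[0,0,0,-30,0,0,0],[0,0,0,-30,0,0,0],[0,0,0,0,0,0,0]]}}

```text
time_s: 5.77
tcp_pos: [0.4753, -0.4751, 0.0866]
ee_rot: [[0.821, -0.534, 0.203], [-0.519, -0.845, -0.126], [0.239, -0.002, -0.971]]
wrist_force: [-2.1, -0.3, -4.1]
gripper_width: 0.55
gripper_force: 30.0
```

```bash
python3 - <<'E'
from h import *
s=sense();print(s["tcp_pos"],np.round(s["ee_rot"],3).tolist(),s["joints"],s["wrist_force"],s["gripper_width"],s["time_s"])
p=capture("side"); save(p,"s2")
for l in ("spool","handle"):
  for d in masks_of(l,p)[:4]:
    w=world(p,d["region"])
    print(l,d["p"],d["xy"],np.round(np.percentile(w,[2,50,98],axis=0),3).tolist())
E
```

```text
[ 0.47533297 -0.47508627  0.08658762] [[0.821, -0.534, 0.203], [-0.519, -0.845, -0.126], [0.239, -0.002, -0.971]] [-31.16664615  29.21434556 -13.92942409   0.26247156 -33.04628962
  88.66134621] [-2.05683947 -0.34617188 -4.13324906] 0.5498177327959338 5.7667
spool 0.84 [302.2, 314.0] [[0.389, -0.4, -0.0], [0.407, -0.387, 0.048], [0.431, -0.356, 0.053]]
spool 0.62 [290.2, 240.3] [[0.448, -0.211, -0.001], [0.46, -0.191, 0.038], [0.478, -0.151, 0.074]]
handle 0.57 [371.2, 252.6] [[0.563, -0.368, 0.125], [0.573, -0.364, 0.132], [0.581, -0.356, 0.136]]
handle 0.52 [423.3, 314.4] [[0.59, -0.494, 0.001], [0.655, -0.465, 0.009], [0.692, -0.397, 0.013]]
```

View pics/s2.png

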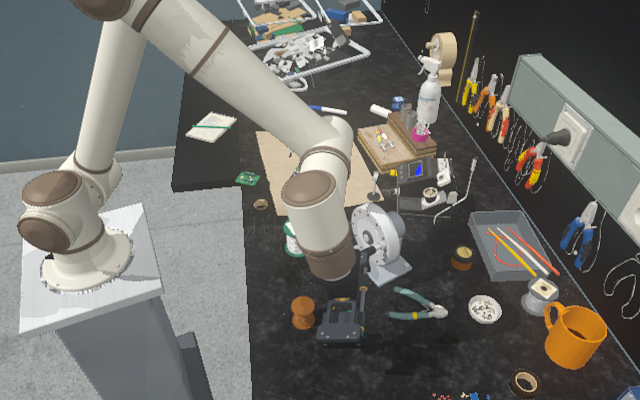

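The spool is held over clear bench at about (335,340). I'll shift a little further right to keep the gripper body off the handle, then set it down.

>>> {"fn": "drive_tool", "kwargs": {"rows": [[0,0,-15,0,0,0,0],[0,0,-10,0,0,0,0],[0,0,0,-15,0,0,0],[0,0,0,-15,0,0,0],[0,0,0,0,0,0,0]]}}

```text
time_s: 6.33
tcp_pos: [0.479, -0.5046, 0.0644]
ee_rot: [[0.817, -0.535, 0.215], [-0.517, -0.845, -0.135], [0.253, -0.001, -0.967]]
wrist_force: [-1.3, 0.2, -2.5]
gripper_width: 0.547
gripper_force: 30.0
```

>>> {"fn": "drive_tool", "kwargs": {"rows": [[0,0,0,-8,0,0,0],[0,0,0,-6,0,0,0],[0,0,0,-4,0,0,0],[0,0,0,0,0,0,0],[0,0,0,0,0,0,0]]}}

```text
time_s: 6.75
tcp_pos: [0.4802, -0.505, 0.0478]
ee_rot: [[0.818, -0.533, 0.217], [-0.516, -0.846, -0.137], [0.256, -0.0, -0.967]]
wrist_force: [0.2, -0.2, -2.0]
gripper_width: 0.553
gripper_force: 30.0
```

>>> {"fn": "drive_tool", "kwargs": {"rows": [[0,0,0,-2,0,0,0],[0,0,0,0,0,0,0],[100,0,0,0,0,0,0],[100,0,0,0,0,0,0],[100,0,0,0,0,0,0]]}}

```text
time_s: 7.17
tcp_pos: [0.4804, -0.5053, 0.0463]
ee_rot: [[0.817, -0.533, 0.218], [-0.515, -0.846, -0.137], [0.257, 0.0, -0.966]]
wrist_force: [0.5, 0.9, 0.9]
gripper_width: 0.696
gripper_force: 0.0
```

>>> {"fn": "drive_tool", "kwargs": {"rows": [[100,0,0,0,0,0,0],[100,0,0,0,0,0,0],[100,0,0,0,0,0,0],[100,0,0,20,0,0,0],[100,0,0,35,0,0,0]]}}

```text
time_s: 7.58
tcp_pos: [0.4774, -0.503, 0.0959]
ee_rot: [[0.819, -0.534, 0.208], [-0.518, -0.845, -0.13], [0.246, -0.001, -0.969]]
wrist_force: [0.8, 0.1, 0.0]
gripper_width: 0.987
gripper_force: 0.0
```

>>> {"fn": "drive_tool", "kwargs": {"rows": [[100,0,0,40,0,0,0],[100,0,0,40,0,0,0],[100,0,0,40,0,0,0],[100,0,0,0,0.046,0.073,0],[100,0,0,0,0.046,0.073,0]]}}

```text
time_s: 8.0
tcp_pos: [0.4802, -0.5055, 0.2265]
ee_rot: [[0.842, -0.534, 0.077], [-0.531, -0.846, -0.049], [0.092, 0.001, -0.996]]
wrist_force: [-0.1, 0.6, -1.3]
gripper_width: 1.003
gripper_force: 0.0
```

>>> {"fn": "drive_tool", "kwargs": {"rows": [[100,8,18,0,0.046,0.073,0],[100,10,20,0,0,0,0.11],[100,10,20,0,0,0,0.11],[100,10,20,0,0,0,0.11],[100,10,20,0,0,0,0.11]]}}

```text
time_s: 8.42
tcp_pos: [0.5283, -0.4061, 0.2202]
ee_rot: [[0.993, -0.117, -0.0], [-0.117, -0.993, 0.0], [-0.0, -0.0, -1.0]]
wrist_force: [-0.1, 0.2, -0.1]
gripper_width: 0.998
gripper_force: 0.0
```

>>> {"fn": "drive_tool", "kwargs": {"rows": [[100,10,20,0,0,0,0.11],[100,10,20,0,0,0,0.11],[100,0,0,0,0,0,0.03],[100,0,0,0,0,0,0],[100,0,0,0,0,0,0]]}}

```text
time_s: 8.83
tcp_pos: [0.548, -0.3668, 0.2206]
ee_rot: [[0.992, 0.126, -0.0], [0.126, -0.992, -0.0], [-0.0, 0.0, -1.0]]
wrist_force: [-0.9, -0.3, -0.3]
gripper_width: 1.0
gripper_force: 0.0
```

```bash
python3 - <<'E'
from h import *
s=sense();print(s["tcp_pos"],np.round(s["ee_rot"],3).tolist(),s["joints"],s["wrist_force"],s["gripper_width"],s["time_s"])
p=capture("wrist"); save(p,"w2")
for l in ("spool","handle","wheel_hub"):
  for d in masks_of(l,p)[:4]:
    w=world(p,d["region"])
    print(l,d["p"],d["xy"],np.round(np.percentile(w,[2,50,98],axis=0),3).tolist())
    if l=="handle" and d["p"]>.3:
        k=w[w[:,2]>.11]; print(np.polyfit(k[:,0],k[:,1],1), k[k[:,2]>np.percentile(k[:,2],70)].mean(0))
E
```

```text
[ 0.54803127 -0.36680698  0.22056407] [[0.992, 0.126, -0.0], [0.126, -0.992, -0.0], [-0.0, 0.0, -1.0]] [-1.97703932e+01  2.61899279e+01  3.97332481e+00  2.86050949e-03
 -6.77845044e+01  1.17021563e+02] [-0.92911187 -0.34516024 -0.28670899] 1.0004449973105731 8.8333
spool 0.92 [438.4, 248.1] [[0.477, -0.527, -0.0], [0.496, -0.506, 0.049], [0.503, -0.49, 0.051]]
spool 0.91 [140.2, 217.8] [[0.466, -0.21, 0.001], [0.493, -0.187, 0.07], [0.514, -0.147, 0.073]]
spool 0.81 [313.6, 307.8] [[0.388, -0.398, -0.0], [0.406, -0.376, 0.05], [0.433, -0.356, 0.052]]
spool 0.17 [19.6, 225.5] [[0.417, -0.035, -0.0], [0.442, -0.022, 0.013], [0.467, 0.009, 0.019]]
handle 0.84 [314.4, 208.7] [[0.517, -0.373, 0.126], [0.552, -0.362, 0.133], [0.582, -0.351, 0.135]]
[ 0.12973082 -0.43317798] [ 0.55085264 -0.3615928   0.13403168]
wheel_hub 0.87 [260.4, 119.8] [[0.525, -0.369, 0.113], [0.614, -0.322, 0.164], [0.637, -0.252, 0.174]]
```

View pics/w2.png

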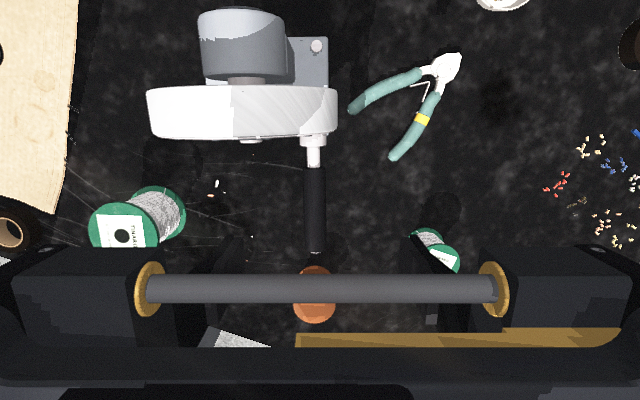

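The spool stands upright at (438,248), well clear. The handle, at (314,208), is centred between the jaws and aligned. Gripping it.

>>> {"fn": "drive_tool", "kwargs": {"rows": [[100,0,5,-15,0,0,0],[100,0,0,-25,0,0,0],[100,0,0,-25,0,0,0],[100,0,0,-20,0,0,0],[100,0,0,-10,0,0,0]]}}

```text
time_s: 9.45
tcp_pos: [0.5462, -0.3618, 0.1224]
ee_rot: [[0.992, 0.125, -0.004], [0.125, -0.992, 0.002], [-0.004, -0.003, -1.0]]
wrist_force: [0.0, 0.1, -1.2]
gripper_width: 1.004
gripper_force: 0.0
```

>>> {"fn": "drive_tool", "kwargs": {"rows": [[100,0,0,0,0,0,0],[0,0,0,0,0,0,0],[0,0,0,0,0,0,0],[0,0,0,0,0,0,0],[0,0,0,0,0,0,0]]}}

```text
time_s: 9.87
tcp_pos: [0.5487, -0.3623, 0.1271]
ee_rot: [[0.992, 0.127, 0.003], [0.127, -0.992, -0.001], [0.002, 0.001, -1.0]]
wrist_force: [0.5, 0.0, 0.3]
gripper_width: 0.783
gripper_force: 0.0
```

>>> {"fn": "drive_tool", "kwargs": {"rows": [[0,0,0,0,0,0,0],[0,0,0,0,0,0,0],[0,0,0,0,0,0,0],[0,0,0,0,0,0,0],[0,0,0,0,0,0,0]]}}

```text
time_s: 10.28
tcp_pos: [0.548, -0.362, 0.1256]
ee_rot: [[0.992, 0.127, 0.0], [0.127, -0.992, -0.0], [0.0, 0.0, -1.0]]
wrist_force: [0.9, -0.5, -0.4]
gripper_width: 0.401
gripper_force: 0.0
```

>>> {"fn": "drive_tool", "kwargs": {"rows": [[0,0,0,0,0,0,0],[0,0,0,0,0,0,0],[0,0,0,0,0,0,0],[0,0,0,0,0,0,0],[0,0,0,0,0,0,0]]}}

```text
time_s: 10.7
tcp_pos: [0.5479, -0.3614, 0.1254]
ee_rot: [[0.992, 0.127, -0.001], [0.127, -0.992, 0.001], [-0.0, -0.001, -1.0]]
wrist_force: [-1.1, 3.3, -0.1]
gripper_width: 0.195
gripper_force: 29.7
```

```bash
cat > samp.py <<'E'
import sys,json
from h import *
A=np.array([.5426,-.3117,.105]); h=np.array([-.131,.991,0])
F=[];P=[]
for i in range(6):
    s=sense();F.append(s["wrist_force"]);P.append(s["tcp_pos"]);capture("wrist")
s=sense();F.append(s["wrist_force"]);P.append(s["tcp_pos"])
f=np.mean(F,0);p=np.mean(P,0);r=p-A
th=np.arctan2(-r[2],-r@h)
t=np.sin(th)*h-np.cos(th)*np.array([0,0,1]); rad=-np.cos(th)*h-np.sin(th)*np.array([0,0,1])
print("pos",p.round(4),"R",round(np.hypot(r[2],r@h),4),"th",round(th,3),"f",f.round(2),"sd",np.std(F,0).round(2),"tan",round(f@t,2),"first/last",[round(float(np.dot(x,t)),1) for x in F],"rad",round(f@rad,2),"t",s["time_s"],"g",round(s["gripper_width"],3))
open("log.jsonl","a").write(json.dumps([float(th),float(f@t),float(f@rad)])+"\n")
E
python3 samp.py; python3 - <<'E'
import numpy as np
h=np.array([-.131,.991,0]);z=np.array([0,0,1])
th=-.39+np.arange(0,37)*np.pi/16
P=55*(-np.cos(th)[:,None]*h-np.sin(th)[:,None]*z)
D=np.diff(np.round((P-P[0])*2)/2,axis=0)
for i in range(0,36,4): print(i,D[i:i+4].tolist())
E
```

```text
pos [ 0.5479 -0.3614  0.1254] R 0.054 th -0.388 f [-0.3   3.76  0.44] sd [0.6  0.46 0.64] tan -1.83 first/last [-1.2, -2.7, -1.4, -1.0, -1.8, -2.8, -1.8] rad -3.32 t 11.0 g 0.19
0 [[0.5, -3.0, -10.5], [0.0, -1.0, -10.5], [0.0, 1.0, -11.0], [-0.5, 3.0, -10.0]]
4 [[-0.5, 5.0, -9.5], [-1.0, 7.0, -8.5], [-1.0, 8.5, -6.5], [-1.5, 9.0, -5.5]]
8 [[-1.5, 10.5, -3.0], [-1.0, 10.5, -1.0], [-1.5, 10.5, 1.0], [-1.5, 10.5, 3.5]]
12 [[-1.0, 9.5, 5.0], [-1.5, 8.0, 7.0], [-0.5, 7.0, 8.0], [-1.0, 5.0, 9.5]]
16 [[0.0, 3.0, 10.5], [-0.5, 1.0, 10.5], [0.5, -1.0, 11.0], [0.0, -3.5, 10.5]]
20 [[1.0, -5.0, 9.5], [1.0, -6.5, 8.0], [1.0, -8.5, 7.0], [1.0, -9.5, 5.0]]
24 [[1.5, -10.0, 3.0], [1.5, -10.5, 1.0], [1.5, -11.0, -1.0], [1.0, -10.0, -3.0]]
28 [[1.5, -9.5, -5.5], [1.0, -8.0, -6.5], [1.0, -7.0, -8.5], [0.5, -5.0, -9.5]]
32 [[0.5, -3.0, -10.5], [0.0, -1.0, -10.5], [0.0, 1.0, -11.0], [-0.5, 3.0, -10.0]]
```

>>> {"fn": "drive_tool", "kwargs": {"rows": [[0,0.5,-3.0,-10.5,0,0,0],[0,0,-1.0,-10.5,0,0,0],[0,0,1.0,-11.0,0,0,0],[0,-0.5,3.0,-10.0,0,0,0],[0,0,0,0,0,0,0]]}}

```text
time_s: 11.42
tcp_pos: [0.5479, -0.3616, 0.0831]
ee_rot: [[0.992, 0.127, -0.0], [0.127, -0.992, 0.0], [-0.0, -0.0, -1.0]]
wrist_force: [1.0, 3.8, -2.7]
gripper_width: 0.191
gripper_force: 29.7
```

>>> {"fn": "drive_tool", "kwargs": {"rows": [[0,0,0,0,0,0,0],[0,0,0,0,0,0,0],[0,0,0,0,0,0,0],[0,0,0,0,0,0,0],[0,0,0,0,0,0,0]]}}

```text
time_s: 11.83
tcp_pos: [0.5479, -0.3617, 0.0831]
ee_rot: [[0.992, 0.127, -0.0], [0.127, -0.992, 0.001], [-0.0, -0.001, -1.0]]
wrist_force: [0.6, 6.1, -1.4]
gripper_width: 0.191
gripper_force: 29.7
```

```bash
python3 samp.py
```

```text
pos [ 0.5479 -0.3617  0.0832] R 0.0548 th 0.41 f [ 0.86  5.16 -1.91] sd [0.37 0.59 0.39] tan 3.75 first/last [3.7, 3.9, 4.6, 3.9, 3.4, 3.6, 3.1] rad -3.82 t 12.1333 g 0.189
```

>>> {"fn": "drive_tool", "kwargs": {"rows": [[0,-0.5,5.0,-9.5,0,0,0],[0,-1.0,7.0,-8.5,0,0,0],[0,-1.0,8.5,-6.5,0,0,0],[0,-1.5,9.0,-5.5,0,0,0],[0,0,0,0,0,0,0]]}}

```text
time_s: 12.55
tcp_pos: [0.5439, -0.3334, 0.0538]
ee_rot: [[0.992, 0.128, 0.0], [0.128, -0.992, -0.002], [0.0, 0.002, -1.0]]
wrist_force: [-0.7, -1.3, -1.8]
gripper_width: 0.195
gripper_force: 29.7
```

>>> {"fn": "drive_tool", "kwargs": {"rows": [[0,0,0,0,0,0,0],[0,0,0,0,0,0,0],[0,0,0,0,0,0,0],[0,0,0,0,0,0,0],[0,0,0,0,0,0,0]]}}

```text
time_s: 12.97
tcp_pos: [0.5439, -0.3333, 0.0537]
ee_rot: [[0.992, 0.127, -0.0], [0.127, -0.992, -0.001], [-0.0, 0.001, -1.0]]
wrist_force: [-0.8, -3.2, -0.2]
gripper_width: 0.193
gripper_force: 29.7
```

```bash
python3 samp.py
```

```text
pos [ 0.5439 -0.3332  0.0537] R 0.0556 th 1.173 f [-2.07 -4.53 -0.56] sd [0.57 0.69 0.55] tan -3.67 first/last [-2.8, -2.9, -3.4, -4.8, -4.3, -3.9, -3.7] rad 2.15 t 13.2667 g 0.19
```

Holding still gives muddled readings because stiction and slight off-circle forces get in. I'll turn continuously instead and read the tangential force while moving: a constant drag plus a sinusoid.

```bash
python3 - <<'E'
import numpy as np
h=np.array([-.131,.991,0]);z=np.array([0,0,1])
th=-.39+np.pi/2+np.arange(0,61)*np.radians(6)
P=55*(-np.cos(th)[:,None]*h-np.sin(th)[:,None]*z)
D=np.diff(np.round(P-P[0],1),axis=0).round(1)+0.
for i in range(0,60,5): print([[0]+d+[0,0,0] for d in D[i:i+5].tolist()])
E
```

```text
[[0, -0.7, 5.4, -1.9, 0, 0, 0], [0, -0.7, 5.5, -1.3, 0, 0, 0], [0, -0.8, 5.7, -0.8, 0, 0, 0], [0, -0.7, 5.7, -0.1, 0, 0, 0], [0, -0.8, 5.7, 0.5, 0, 0, 0]]
[[0, -0.7, 5.6, 1.0, 0, 0, 0], [0, -0.8, 5.5, 1.7, 0, 0, 0], [0, -0.7, 5.2, 2.2, 0, 0, 0], [0, -0.6, 5.0, 2.8, 0, 0, 0], [0, -0.6, 4.7, 3.2, 0, 0, 0]]
[[0, -0.6, 4.3, 3.8, 0, 0, 0], [0, -0.5, 4.0, 4.2, 0, 0, 0], [0, -0.5, 3.4, 4.5, 0, 0, 0], [0, -0.4, 3.0, 5.0, 0, 0, 0], [0, -0.3, 2.4, 5.2, 0, 0, 0]]
[[0, -0.3, 1.9, 5.4, 0, 0, 0], [0, -0.1, 1.3, 5.6, 0, 0, 0], [0, -0.1, 0.8, 5.7, 0, 0, 0], [0, 0.0, 0.1, 5.8, 0, 0, 0], [0, 0.0, -0.5, 5.7, 0, 0, 0]]
[[0, 0.2, -1.0, 5.7, 0, 0, 0], [0, 0.2, -1.6, 5.5, 0, 0, 0], [0, 0.3, -2.2, 5.3, 0, 0, 0], [0, 0.3, -2.8, 5.0, 0, 0, 0], [0, 0.5, -3.2, 4.8, 0, 0, 0]]
[[0, 0.4, -3.7, 4.3, 0, 0, 0], [0, 0.6, -4.2, 4.0, 0, 0, 0], [0, 0.6, -4.5, 3.5, 0, 0, 0], [0, 0.6, -4.9, 3.0, 0, 0, 0], [0, 0.7, -5.2, 2.4, 0, 0, 0]]
[[0, 0.7, -5.3, 1.9, 0, 0, 0], [0, 0.8, -5.6, 1.4, 0, 0, 0], [0, 0.7, -5.6, 0.7, 0, 0, 0], [0, 0.8, -5.8, 0.1, 0, 0, 0], [0, 0.7, -5.6, -0.4, 0, 0, 0]]
[[0, 0.8, -5.6, -1.1, 0, 0, 0], [0, 0.7, -5.5, -1.6, 0, 0, 0], [0, 0.7, -5.3, -2.3, 0, 0, 0], [0, 0.6, -5.0, -2.7, 0, 0, 0], [0, 0.7, -4.7, -3.3, 0, 0, 0]]
[[0, 0.5, -4.3, -3.7, 0, 0, 0], [0, 0.6, -3.9, -4.2, 0, 0, 0], [0, 0.4, -3.5, -4.6, 0, 0, 0], [0, 0.4, -2.9, -4.9, 0, 0, 0], [0, 0.3, -2.5, -5.2, 0, 0, 0]]
[[0, 0.3, -1.9, -5.5, 0, 0, 0], [0, 0.1, -1.3, -5.6, 0, 0, 0], [0, 0.1, -0.7, -5.7, 0, 0, 0], [0, 0.1, -0.2, -5.7, 0, 0, 0], [0, -0.1, 0.5, -5.8, 0, 0, 0]]
[[0, -0.1, 1.1, -5.6, 0, 0, 0], [0, -0.3, 1.6, -5.5, 0, 0, 0], [0, -0.2, 2.2, -5.3, 0, 0, 0], [0, -0.4, 2.7, -5.1, 0, 0, 0], [0, -0.4, 3.3, -4.7, 0, 0, 0]]
[[0, -0.5, 3.7, -4.4, 0, 0, 0], [0, -0.6, 4.1, -3.9, 0, 0, 0], [0, -0.6, 4.6, -3.5, 0, 0, 0], [0, -0.6, 4.8, -3.0, 0, 0, 0], [0, -0.7, 5.2, -2.5, 0, 0, 0]]
```

>>> {"fn": "drive_tool", "kwargs": {"rows": [[0,-0.7,5.4,-1.9,0,0,0],[0,-0.7,5.5,-1.3,0,0,0],[0,-0.8,5.7,-0.8,0,0,0],[0,-0.7,5.7,-0.1,0,0,0],[0,-0.8,5.7,0.5,0,0,0]]}}

```text
time_s: 13.68
tcp_pos: [0.5397, -0.3037, 0.0495]
ee_rot: [[0.992, 0.127, -0.001], [0.127, -0.992, 0.001], [-0.001, -0.001, -1.0]]
wrist_force: [-2.0, -1.1, -1.2]
gripper_width: 0.193
gripper_force: 29.7
```

>>> {"fn": "drive_tool", "kwargs": {"rows": [[0,-0.7,5.6,1.0,0,0,0],[0,-0.8,5.5,1.7,0,0,0],[0,-0.7,5.2,2.2,0,0,0],[0,-0.6,5.0,2.8,0,0,0],[0,-0.6,4.7,3.2,0,0,0]]}}

```text
time_s: 14.1
tcp_pos: [0.536, -0.2774, 0.0608]
ee_rot: [[0.992, 0.127, -0.002], [0.127, -0.992, 0.001], [-0.002, -0.001, -1.0]]
wrist_force: [-3.4, -2.0, -1.0]
gripper_width: 0.193
gripper_force: 29.7
```

>>> {"fn": "drive_tool", "kwargs": {"rows": [[0,-0.6,4.3,3.8,0,0,0],[0,-0.5,4.0,4.2,0,0,0],[0,-0.5,3.4,4.5,0,0,0],[0,-0.4,3.0,5.0,0,0,0],[0,-0.3,2.4,5.2,0,0,0]]}}

```text
time_s: 14.52
tcp_pos: [0.5336, -0.2606, 0.0836]
ee_rot: [[0.992, 0.127, -0.002], [0.127, -0.992, 0.001], [-0.002, -0.001, -1.0]]
wrist_force: [-5.0, 0.0, -2.6]
gripper_width: 0.19
gripper_force: 29.7
```

>>> {"fn": "drive_tool", "kwargs": {"rows": [[0,-0.3,1.9,5.4,0,0,0],[0,-0.1,1.3,5.6,0,0,0],[0,-0.1,0.8,5.7,0,0,0],[0,0.0,0.1,5.8,0,0,0],[0,0.0,-0.5,5.7,0,0,0]]}}

```text
time_s: 14.93
tcp_pos: [0.5331, -0.2573, 0.112]
ee_rot: [[0.992, 0.127, -0.002], [0.127, -0.992, 0.001], [-0.002, -0.001, -1.0]]
wrist_force: [-4.6, 0.6, -3.0]
gripper_width: 0.191
gripper_force: 29.7
```

>>> {"fn": "drive_tool", "kwargs": {"rows": [[0,0.2,-1.0,5.7,0,0,0],[0,0.2,-1.6,5.5,0,0,0],[0,0.3,-2.2,5.3,0,0,0],[0,0.3,-2.8,5.0,0,0,0],[0,0.5,-3.2,4.8,0,0,0]]}}

```text
time_s: 15.35
tcp_pos: [0.5347, -0.2682, 0.138]
ee_rot: [[0.992, 0.126, -0.002], [0.126, -0.992, 0.001], [-0.002, -0.001, -1.0]]
wrist_force: [-4.0, -0.3, -5.6]
gripper_width: 0.189
gripper_force: 29.6
```

>>> {"fn": "drive_tool", "kwargs": {"rows": [[0,0.4,-3.7,4.3,0,0,0],[0,0.6,-4.2,4.0,0,0,0],[0,0.6,-4.5,3.5,0,0,0],[0,0.6,-4.9,3.0,0,0,0],[0,0.7,-5.2,2.4,0,0,0]]}}

```text
time_s: 15.77
tcp_pos: [0.5377, -0.29, 0.1547]
ee_rot: [[0.992, 0.126, -0.002], [0.126, -0.992, 0.003], [-0.002, -0.003, -1.0]]
wrist_force: [-4.8, 4.1, -5.6]
gripper_width: 0.192
gripper_force: 29.7
```

>>> {"fn": "drive_tool", "kwargs": {"rows": [[0,0.7,-5.3,1.9,0,0,0],[0,0.8,-5.6,1.4,0,0,0],[0,0.7,-5.6,0.7,0,0,0],[0,0.8,-5.8,0.1,0,0,0],[0,0.7,-5.6,-0.4,0,0,0]]}}

```text
time_s: 16.18
tcp_pos: [0.5416, -0.3171, 0.1587]
ee_rot: [[0.992, 0.127, -0.002], [0.127, -0.992, 0.004], [-0.001, -0.004, -1.0]]
wrist_force: [-3.7, 8.7, -2.6]
gripper_width: 0.194
gripper_force: 29.7
```

>>> {"fn": "drive_tool", "kwargs": {"rows": [[0,0.8,-5.6,-1.1,0,0,0],[0,0.7,-5.5,-1.6,0,0,0],[0,0.7,-5.3,-2.3,0,0,0],[0,0.6,-5.0,-2.7,0,0,0],[0,0.7,-4.7,-3.3,0,0,0]]}}

```text
time_s: 16.6
tcp_pos: [0.5453, -0.3432, 0.1486]
ee_rot: [[0.992, 0.127, -0.001], [0.127, -0.992, 0.003], [-0.001, -0.003, -1.0]]
wrist_force: [-6.1, 9.9, 1.6]
gripper_width: 0.191
gripper_force: 29.8
```

>>> {"fn": "drive_tool", "kwargs": {"rows": [[0,0.5,-4.3,-3.7,0,0,0],[0,0.6,-3.9,-4.2,0,0,0],[0,0.4,-3.5,-4.6,0,0,0],[0,0.4,-2.9,-4.9,0,0,0],[0,0.3,-2.5,-5.2,0,0,0]]}}

```text
time_s: 17.02
tcp_pos: [0.5479, -0.3608, 0.1271]
ee_rot: [[0.992, 0.127, -0.0], [0.127, -0.992, 0.002], [-0.0, -0.002, -1.0]]
wrist_force: [-6.4, 9.2, 6.2]
gripper_width: 0.19
gripper_force: 29.9
```

>>> {"fn": "drive_tool", "kwargs": {"rows": [[0,0.3,-1.9,-5.5,0,0,0],[0,0.1,-1.3,-5.6,0,0,0],[0,0.1,-0.7,-5.7,0,0,0],[0,0.1,-0.2,-5.7,0,0,0],[0,-0.1,0.5,-5.8,0,0,0]]}}

```text
time_s: 17.43
tcp_pos: [0.5486, -0.3656, 0.0999]
ee_rot: [[0.992, 0.128, 0.001], [0.128, -0.992, -0.001], [0.0, 0.001, -1.0]]
wrist_force: [-8.5, 5.8, 9.3]
gripper_width: 0.192
gripper_force: 30.0
```

>>> {"fn": "drive_tool", "kwargs": {"rows": [[0,-0.1,1.1,-5.6,0,0,0],[0,-0.3,1.6,-5.5,0,0,0],[0,-0.2,2.2,-5.3,0,0,0],[0,-0.4,2.7,-5.1,0,0,0],[0,-0.4,3.3,-4.7,0,0,0]]}}

```text
time_s: 17.85
tcp_pos: [0.5474, -0.3569, 0.0742]
ee_rot: [[0.992, 0.128, 0.002], [0.128, -0.992, -0.004], [0.001, 0.004, -1.0]]
wrist_force: [-9.2, -2.5, 6.9]
gripper_width: 0.19
gripper_force: 29.9
```

>>> {"fn": "drive_tool", "kwargs": {"rows": [[0,-0.5,3.7,-4.4,0,0,0],[0,-0.6,4.1,-3.9,0,0,0],[0,-0.6,4.6,-3.5,0,0,0],[0,-0.6,4.8,-3.0,0,0,0],[0,-0.7,5.2,-2.5,0,0,0]]}}

```text
time_s: 18.27
tcp_pos: [0.5443, -0.3353, 0.0548]
ee_rot: [[0.992, 0.127, 0.002], [0.127, -0.992, -0.004], [0.001, 0.004, -1.0]]
wrist_force: [-6.0, -6.7, -3.1]
gripper_width: 0.187
gripper_force: 29.7
```

```bash
cat > fit.py <<'E'
import numpy as np
from scipy.optimize import least_squares
D=np.array([l.split() for l in open("data.txt") if l.strip()],float)
h=np.array([-.131,.991,0]);h/=np.linalg.norm(h)
P,F=D[:,:3],D[:,3:]
u,z=P@h,P[:,2]
c=least_squares(lambda c:np.hypot(u-c[0],z-c[1])-c[2],[-.38,.105,.055]).x
th=np.arctan2(-(z-c[1]),-(u-c[0]))
t=np.sin(th)*(F@h)-np.cos(th)*F[:,2]; r=-np.cos(th)*(F@h)-np.sin(th)*F[:,2]
print("c",c.round(4)); print("th",np.degrees(th).round()); print("tan",t.round(1)); print("rad",r.round(1))
M=np.stack([np.ones_like(th),np.cos(th),-np.sin(th)],1)
x,res,_,_=np.linalg.lstsq(M,t,rcond=None)
d=np.arctan2(x[2],x[1]); print("drag",x[0],"amp",np.hypot(x[1],x[2]),"delta deg",np.degrees(d),"target th",np.degrees(np.pi/2-d)%360,"resid",(t-M@x).round(1))
# add constant force bias (y,z)
M2=np.c_[M,np.sin(th)*h[1],-np.cos(th)]
E
cat > data.txt <<'E'
.5397 -.3037 .0495 -2 -1.1 -1.2
.5360 -.2774 .0608 -3.4 -2 -1
.5336 -.2606 .0836 -5 0 -2.6
.5331 -.2573 .1120 -4.6 .6 -3
.5347 -.2682 .1380 -4 -.3 -5.6
.5377 -.2900 .1547 -4.8 4.1 -5.6
.5416 -.3171 .1587 -3.7 8.7 -2.6
.5453 -.3432 .1486 -6.1 9.9 1.6
.5479 -.3608 .1271 -6.4 9.2 6.2
.5486 -.3656 .0999 -8.5 5.8 9.3
.5474 -.3569 .0742 -9.2 -2.5 6.9
.5443 -.3353 .0548 -6.0 -6.7 -3.1
E
python3 fit.py
```

```text
c [-0.3794  0.1041  0.055 ]
th [  98.  128.  158. -172. -142. -113.  -84.  -54.  -25.    4.   33.   64.]
tan [-1.  -1.8 -2.2 -3.1 -4.6 -6.5 -8.8 -9.5 -9.8 -8.8 -6.5 -3.9]
rad [ 1.1 -0.2  1.6  0.8 -3.3 -3.3 -3.6 -4.9 -6.5 -7.5 -2.7  5.4]
drag -5.4653149390708 amp 4.260652957462915 delta deg -135.7944678973537 target th 225.7944678973537 resid [ 1.1 -0.6 -0.6 -0.3  0.3  0.5 -0.   0.1 -0.3 -0.5 -0.1  0.3]
```

Very clean fit: drag 5.5 N, slug amplitude 4.3 N, heavy side down at θ ≈ 226°. I'll continue round the same way, which adds readings on the way to the target.

>>> {"fn": "drive_tool", "kwargs": {"rows": [[0,-0.7,5.4,-1.9,0,0,0],[0,-0.7,5.5,-1.3,0,0,0],[0,-0.8,5.7,-0.8,0,0,0],[0,-0.7,5.7,-0.1,0,0,0],[0,-0.8,5.7,0.5,0,0,0]]}}

```text
time_s: 18.68
tcp_pos: [0.5399, -0.3053, 0.0494]
ee_rot: [[0.992, 0.126, -0.001], [0.126, -0.992, -0.001], [-0.001, 0.0, -1.0]]
wrist_force: [-3.6, -2.8, -5.9]
gripper_width: 0.194
gripper_force: 29.6
```

>>> {"fn": "drive_tool", "kwargs": {"rows": [[0,-0.7,5.6,1.0,0,0,0],[0,-0.8,5.5,1.7,0,0,0],[0,-0.7,5.2,2.2,0,0,0],[0,-0.6,5.0,2.8,0,0,0],[0,-0.6,4.7,3.2,0,0,0]]}}

```text
time_s: 19.1
tcp_pos: [0.536, -0.2775, 0.0609]
ee_rot: [[0.992, 0.127, -0.002], [0.127, -0.992, 0.001], [-0.002, -0.001, -1.0]]
wrist_force: [-6.3, -0.6, -4.1]
gripper_width: 0.199
gripper_force: 29.7
```

>>> {"fn": "drive_tool", "kwargs": {"rows": [[0,-0.6,4.3,3.8,0,0,0],[0,-0.5,4.0,4.2,0,0,0],[0,-0.5,3.4,4.5,0,0,0],[0,-0.4,3.0,5.0,0,0,0],[0,-0.3,2.4,5.2,0,0,0]]}}

```text
time_s: 19.52
tcp_pos: [0.5336, -0.2603, 0.0842]
ee_rot: [[0.992, 0.127, -0.002], [0.127, -0.992, 0.001], [-0.002, -0.001, -1.0]]
wrist_force: [-7.1, 0.4, -2.3]
gripper_width: 0.195
gripper_force: 29.7
```

>>> {"fn": "drive_tool", "kwargs": {"rows": [[0,-0.3,1.9,5.4,0,0,0],[0,-0.1,1.3,5.6,0,0,0],[0,-0.1,0.8,5.7,0,0,0],[0,0.0,0.1,5.8,0,0,0],[0,0.0,-0.5,5.7,0,0,0]]}}

```text
time_s: 19.93
tcp_pos: [0.5332, -0.2573, 0.1128]
ee_rot: [[0.992, 0.127, -0.001], [0.127, -0.992, -0.0], [-0.001, -0.0, -1.0]]
wrist_force: [-6.7, -2.1, -4.3]
gripper_width: 0.192
gripper_force: 29.7
```

>>> {"fn": "drive_tool", "kwargs": {"rows": [[0,0.2,-1.0,5.7,0,0,0],[0,0.2,-1.6,5.5,0,0,0],[0,0.3,-2.2,5.3,0,0,0],[0,0.3,-2.8,5.0,0,0,0],[0,0.5,-3.2,4.8,0,0,0]]}}

```text
time_s: 20.35
tcp_pos: [0.5348, -0.2685, 0.1384]
ee_rot: [[0.992, 0.127, -0.001], [0.127, -0.992, -0.0], [-0.001, -0.0, -1.0]]
wrist_force: [-4.2, -2.9, -8.9]
gripper_width: 0.189
gripper_force: 29.6
```

>>> {"fn": "drive_tool", "kwargs": {"rows": [[0,0.3,-2.5,2.9,0,0,0],[0,0,0,0,0,0,0],[0,0,0,0,0,0,0],[0,0,0,0,0,0,0],[0,0,0,0,0,0,0]]}}

```text
time_s: 20.77
tcp_pos: [0.5352, -0.2714, 0.1417]
ee_rot: [[0.992, 0.127, -0.001], [0.127, -0.992, -0.001], [-0.001, 0.001, -1.0]]
wrist_force: [-6.8, -2.2, -3.5]
gripper_width: 0.194
gripper_force: 29.7
```

>>> {"fn": "drive_tool", "kwargs": {"rows": [[0,0,0,0,0,0,0],[0,0,0,0,0,0,0],[0,0,0,0,0,0,0],[0,0,0,0,0,0,0],[0,0,0,0,0,0,0]]}}

```text
time_s: 21.18
tcp_pos: [0.5352, -0.2714, 0.1418]
ee_rot: [[0.992, 0.127, -0.001], [0.127, -0.992, -0.001], [-0.001, 0.001, -1.0]]
wrist_force: [-5.6, -3.3, -3.9]
gripper_width: 0.19
gripper_force: 29.7
```

```bash
sed -i 1d data.txt; cat >> data.txt <<'E'
.5399 -.3053 .0494 -3.6 -2.8 -5.9
.5360 -.2775 .0609 -6.3 -.6 -4.1
.5336 -.2603 .0842 -7.1 .4 -2.3
.5332 -.2573 .1128 -6.7 -2.1 -4.3
.5348 -.2685 .1384 -4.2 -2.9 -8.9
E
python3 fit.py; sed -i 's/A=np.array(.*); h/A=np.array([.5426,-.3111,.1041]); h/' samp.py; python3 samp.py
```

```text
c [-0.3794  0.1041  0.055 ]
th [ 128.  158. -172. -142. -113.  -84.  -54.  -25.    4.   33.   64.   96.
  128.  159. -171. -141.]
tan [-1.8 -2.2 -3.1 -4.6 -6.5 -8.8 -9.5 -9.8 -8.8 -6.5 -3.9 -2.9 -2.4 -1.7
 -4.1 -5.5]
rad [-0.2  1.6  0.8 -3.3 -3.3 -3.6 -4.9 -6.5 -7.5 -2.7  5.4  5.6  3.4  2.1
 -1.9 -7.4]
drag -5.72427072785336 amp 3.909281150479409 delta deg -137.0212355729847 target th 227.0212355729847 resid [ 0.  -0.1  0.1  0.6  0.6 -0.1  0.  -0.4 -0.4  0.2  0.7 -0.2 -0.5  0.4
 -0.7 -0.4]
pos [ 0.5352 -0.2714  0.1418] R 0.0551 th -2.39 f [-6.12 -3.   -4.17] sd [0.36 0.5  0.33] tan -1.56 first/last [-1.1, -1.9, -1.8, -2.3, -1.0, -1.4, -1.3] rad -4.43 t 21.4833 g 0.193
```

The wheel is at rest with θ = 223°, against a target of 226–227°. It's still gripped and has turned well over one full turn. Handing in.

```bash
python3 -c "
from station import *
print(finish_job())"
```

```text
the job is handed in; nothing more can be done
None
```

I moved the small green spool clear (left upright) and turned the wheel about 1.7 turns; its heavy side now points straight down to within about 4° by my force fit. It is at rest with the handle still gripped, and I handed the job in at about 21 s; no verdict came back.

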